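# Park the blue beam-height gauge in its slot

## Robot

A 6-joint arm with a two-finger parallel gripper is mounted at the origin on a cart in front of the work surface, level with it; the furniture and walls round the work are solid. World frame = base frame: x ahead of the robot, y to its left, z up, the work surface at z = 0. Lengths are in m, angles in rad, forces in N, time in s.
With the tool pointing down it reaches from about 0.375 to 0.9 m from the base axis. Payload 3.1 kg.
Tool frame: the origin (TCP) lies at the centre of the arm's flange, where the gripper is bolted on; the fingertips stand tip_reach ahead of it and the grasp point (between the pads) lies 164 mm ahead of it (tip_reach is the distance from the TCP to the fingertips, in m); z points along the fingers, y is the direction in which the jaws open and shut (so a half turn about z gives the same grasp; the last joint's range is limited). The gripper opens to 87 mm and grips with 3 to 60 N. Pads are 19 mm wide; open, the fingers measure 117 mm over their backs; the gripper's body (75 mm by 190 mm) begins 51 mm behind the grasp point.
Start: joints at [1.018, 0.527, 1.433, -0, 1.181, -0.178], TCP at [0.229, 0.582, 0.405] pointing down, gripper open.
Joint ranges: [-3.08, 3.08], [-0.75, 2.2], [0.22, 2.44], [-1.43, 4.57], [0, 2.65], [-2.85, 2.85]. Speed limits (rad/s): [2.79, 2.79, 3.14, 3.14, 3.14, 3.14].

## Interface

Orientations are given as a unit quaternion [x, y, z, w].
In Python, from rig import get_obs, camera, hand_in, tip_reach gives the robot as it stands. The module is installed in compiled form; this text tells all that it offers.
- The arm moves only by the tool servo_tool, never from a script. Its argument "steps" is one flat list of numbers, 5 for each row, row after row: the finger opening in m, from 0 to 0.087, then the shift along the tool's x, y, z in m, then the turn about the tool's z in rad. A call has 1 to 12 rows; each row is the pose to reach, as a shift and turn from the pose commanded when the call began, along the tool's axes at that moment; what a row does not reach only later rows make up. A row lasts 1/8 s, in which the tool goes at most 62.5 mm and 10.7 degrees, less where a joint would pass 70% of its speed; a pose out of reach is approached as far as the arm can. A call with a gripper value outside its range is refused whole. The fingers move at their own pace and stop on an object; "force" is the grip in N (left out, the last holds). Time passes only in rows, so rows that repeat a pose let the fingers close. It gives the time, the measured TCP pose, the force and the opening at its end, in the units of the state.
- get_obs(): the state, without advancing time (a new reading comes with each control period).
- camera(name): name is "side" or "top" or "wrist"; returns a dict with "pixels" (420x560x3 uint8, blue, green, red), "vertical_fov" (degrees; the focal length in pixels is half the picture's height over the tangent of half this angle, whatever the lens; pixels are square), "cx", "cy" (the principal point, pixels), "T" (4x4, takes a point from camera to world coordinates). Camera axes: x right, y up, looking along -z (the intrinsics and any distortion apply to the point x, -y, -z); pixel columns grow to the right and rows downward; lengths in m; the calibration is good to about 2 mm. The wrist camera is an equidistant fisheye: a pixel r from the principal point sees the ray r / f radians off the axis. A picture is of the moment at which its call begins. There is no depth.
- hand_in(): hands the job in, once; it reports no verdict.
The state is a dict: "time": time; "q": joint angles; "joint_velocities": joint speeds; "joint_torque": joint torques, N m; "position": TCP position; "tool_rot": TCP orientation; "ft_force": force on the tool from outside, world axes, zero at the start; "moment": the same for the moment, N m; "grip_width": finger opening in m.
Only numpy, scipy, OpenCV 4.12 (cv2) and the standard library are available. Lean on these libraries where they do the work, as an engineer would, in place of code of your own. Each camera call takes 0.05 s, during which the arm holds its last target.

## Task

Put away the flat beam-height gauge with the blue grip: slide it, lower edge first, into the slot of the blue block, right down to the slot's floor before you let go, and leave it standing there. The gauge with the orange grip is still in use: leave it standing where it is.

Things in the scene. Friction and masses are not known exactly. Their poses are not given: they have to be found in the camera images.
- blue_gauge_grip (a point): Centre of the blue plastic grip of a flat aluminium beam-height gauge, 70 mm long (y axis), 14 thick (x), 84 high (z up), standing freely on its long edge. The grip is the upper part (46 to 84 mm up), 64 mm long, 18 thick; this point is 65 mm above the lower edge, 19 below the top. 0.12 kg; topples if leaned 9 degrees.
- blue_holder_slot (a point): Centre of the slot floor in the blue block, fixed to the worktop: 68 mm (x axis) by 106 (y), 42 high, plus low screw flanges to 139 in y. Slot open upward, along y, 24 wide, 90 long; its floor is 6 mm above the worktop, 36 below the block's top; the top 10 mm flare to a 44 wide mouth. A gauge fully home has its grip centre 65 mm above this point.
- orange_gauge_grip (a point): Centre of the orange plastic grip of a flat aluminium beam-height gauge, 70 mm long (y axis), 14 thick (x), 84 high (z up), standing freely on its long edge. The grip is the upper part (46 to 84 mm up), 64 mm long, 18 thick; this point is 65 mm above the lower edge, 19 below the top. 0.12 kg; topples if leaned 9 degrees.
- orange_holder_slot (a point): Centre of the slot floor in the orange block, fixed to the worktop: 68 mm (x axis) by 106 (y), 42 high, plus low screw flanges to 139 in y. Slot open upward, along y, 24 wide, 90 long; its floor is 6 mm above the worktop, 36 below the block's top; the top 10 mm flare to a 44 wide mouth. A gauge fully home has its grip centre 65 mm above this point.
Things that resemble listed ones, but are neither listed nor needed, are in the scene too. Leave any green look-alike of the part that bears blue_gauge_grip alone.

How it is judged:
On the way:
1. the blue gauge, still held by the fingers, is within 15 mm of the floor of the blue block's slot (horizontal distance between blue_gauge_grip and blue_holder_slot below 0.035 m and angle between blue_gauge_grip's own z axis and vertical below 0.42 rad and angle between the y axis of blue_gauge_grip and the y axis of blue_holder_slot, either way round below 0.35 rad and z of blue_gauge_grip in the frame of blue_holder_slot below 0.08 m and contact force between the fingers and blue_gauge above 0.5 N), for 0.05 s.
At the end, for the whole second after the job is handed in: The blue gauge rests in the blue block's slot: grip centre 52 to 72 mm above the slot floor and within 35 mm of the slot centre seen from above, plate along the slot within 20 degrees, leaning under 24 degrees. The orange gauge stands within 30 mm of its start (horizontal distance between blue_gauge_grip and blue_holder_slot below 0.035 m and angle between blue_gauge_grip's own z axis and vertical below 0.42 rad and angle between the y axis of blue_gauge_grip and the y axis of blue_holder_slot, either way round below 0.35 rad and z of blue_gauge_grip in the frame of blue_holder_slot between 0.052 and 0.072 m and linear speed of blue_gauge below 0.03 m/s and distance of orange_gauge_grip from where it was at the start of the episode below 0.03 m and angle between orange_gauge_grip's own z axis and vertical below 0.2 rad); the robot touches nothing.
It fails at once if the orange gauge is shifted by more than 30 mm or knocked over (distance of orange_gauge_grip from where it was at the start of the episode above 0.03 m or angle between orange_gauge_grip's own z axis and vertical above 0.5 rad).
It also fails if it takes over 37 s, if anything falls off the work surface, if the arm or the gripper's body presses on something with over 40 N, if the wrist force passes 120 N, or if a joint passes its speed limit or range.

## Working session

There is one attempt and no reset: what is moved stays moved. The work goes in short steps, Python scripts to look and compute and a tool call to move; the robot and the scene stay as the last step left them, time stands still between calls to the robot, and variables do not carry over. Pictures are saved under pics/ and viewed, and the job is handed in when it is done.

Besides the shell and the picture viewer there is one more tool, called as a command line: name --argument value ..., lists and objects as JSON in quotes. servo_tool: Moves the arm, as the interface text tells. Its arguments: {"type":"object","properties":{"steps":{"type":"array"},"force":{"type":"number"}},"required":["steps"]}

```bash
mkdir -p pics
python3 - <<'E'
from rig import get_obs, camera, tip_reach
import cv2,numpy as np,pickle
print(get_obs(), tip_reach)
d={}
for n in("side","top","wrist"):
    c=camera(n); d[n]=c; cv2.imwrite(f"pics/{n}0.png",np.ascontiguousarray(c["pixels"])); print(n,c["vertical_fov"],c["cx"],c["cy"],np.round(c["T"],3).tolist(),[k for k in c])
pickle.dump(d,open("d0.pkl","wb"))
E
```

```text
{'time': 0.0, 'q': array([ 1.01753016e+00,  5.28463584e-01,  1.43391183e+00,  1.32281887e-05,
        1.18138810e+00, -1.78508617e-01]), 'joint_velocities': array([-1.63240146e-03, -1.36985127e-03,  6.58642833e-04, -1.79457022e-03,
        7.36760908e-04, -4.54249320e-05]), 'joint_torque': array([ 9.93103604e-04, -4.40028226e+01, -1.76589721e+01,  6.33101701e-02,
        5.81067475e-02, -1.63656591e-04]), 'position': array([0.22857022, 0.58133215, 0.40376976]), 'tool_rot': array([ 1.86286559e-01,  9.82494855e-01, -1.01139589e-03, -3.94055328e-04]), 'ft_force': array([ 0.16382425, -0.47730244, -0.06046921]), 'moment': array([ 0.02764453, -0.03519754, -0.01761892]), 'grip_width': 0.08669123932076855} 0.1822
side 44.24898911324012 291.9013441127252 208.9460026203059 [[0.998, 0.025, -0.065, 0.529], [-0.069, 0.505, -0.861, -0.786], [0.011, 0.863, 0.505, 0.473], [0.0, 0.0, 0.0, 1.0]] ['pixels', 'vertical_fov', 'cx', 'cy', 'T']
top 50.904329695527466 285.58282923541805 201.35818350990004 [[-0.001, 0.998, -0.057, 0.514], [-1.0, 0.0, 0.012, -0.056], [0.012, 0.057, 0.998, 0.933], [0.0, 0.0, 0.0, 1.0]] ['pixels', 'vertical_fov', 'cx', 'cy', 'T']
wrist 65.70646984690485 273.90651683459345 213.15938922563416 [[0.367, -0.892, -0.265, 0.155], [0.93, 0.351, 0.107, 0.61], [-0.003, -0.286, 0.958, 0.384], [0.0, 0.0, 0.0, 1.0]] ['pixels', 'vertical_fov', 'cx', 'cy', 'T']
```

View pics/top0.png

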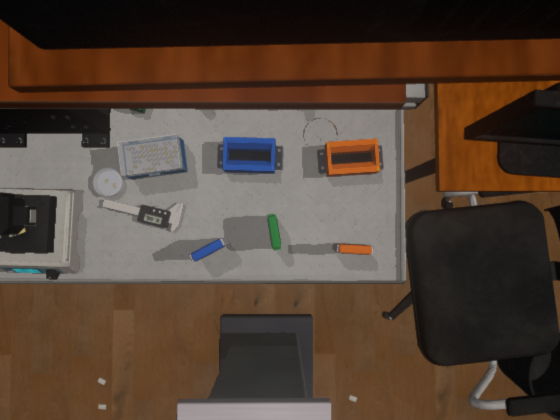

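View pics/side0.png

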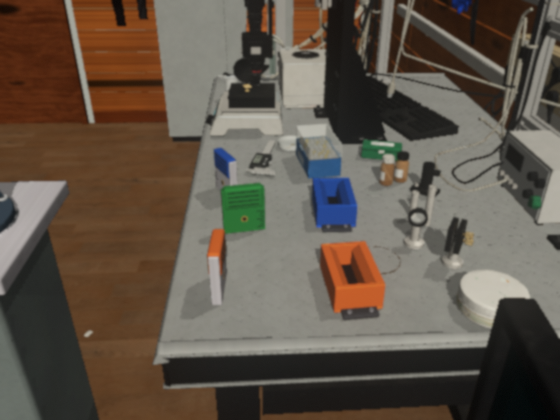

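View pics/wrist0.png

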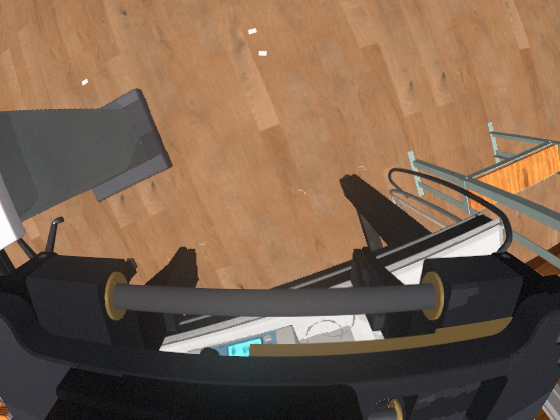

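Top view candidates: blue gauge (207,250), green look-alike (274,232), orange gauge (355,249). Blocks: blue (250,155), orange (353,157), and a blue-rimmed tray (152,157) that isn't a block. I choose the gauge at (207,250) and the block at (250,155). Next I'll measure them and check with a crop.

```bash
cat > h.py <<'E'
import numpy as np,cv2
def f(c): return 210/np.tan(np.radians(c["vertical_fov"]/2))
def ray(c,u,v,fish=False):
    x=(u-c["cx"]);y=(v-c["cy"]);F=f(c)
    if fish:
        r=np.hypot(x,y);t=r/F;s=np.sin(t)/max(r,1e-9);d=np.array([x*s,-y*s,-np.cos(t)])
    else: d=np.array([x/F,-y/F,-1])
    T=np.array(c["T"]);return T[:3,3],T[:3,:3]@d
def plane(c,u,v,z,fish=False):
    o,d=ray(c,u,v,fish);return o+d*(z-o[2])/d[2]
def proj(c,p):
    T=np.array(c["T"]);q=T[:3,:3].T@(np.array(p)-T[:3,3]);F=f(c);return c["cx"]+F*q[0]/-q[2],c["cy"]+F*q[1]/q[2]
def mask(img,lo,hi,roi=None):
    h=cv2.cvtColor(np.ascontiguousarray(img),cv2.COLOR_BGR2HSV);m=cv2.inRange(h,lo,hi)
    if roi: z=np.zeros_like(m);a,b,c,d=roi;z[b:d,a:c]=m[b:d,a:c];m=z
    return m
def big(m):
    cs,_=cv2.findContours(m,cv2.RETR_EXTERNAL,cv2.CHAIN_APPROX_NONE);return max(cs,key=cv2.contourArea)
E
python3 - <<'E'
import pickle,cv2,numpy as np
from h import *
d=pickle.load(open("d0.pkl","rb"));c=d["top"];im=c["pixels"]
B=((105,120,40),(130,255,255));O=((3,150,60),(18,255,255));G=((45,100,30),(80,255,255))
for n,col,roi,z in(("bg",B,(180,225,240,275),.084),("og",O,(325,235,385,265),.084),("gg",G,(260,205,290,255),.084),("bb",B,(215,130,285,178),.042),("ob",O,(320,130,390,180),.042)):
    k=big(mask(im,*col,roi)); r=cv2.minAreaRect(k); p=cv2.boxPoints(r)
    W=np.array([plane(c,*q,z)[:2] for q in p]); e=[W[1]-W[0],W[2]-W[1]]
    L=max(e,key=np.linalg.norm)
    print(n,np.round(r[0],1),"ctr",np.round(W.mean(0),4),"sizes",[round(np.linalg.norm(x),4) for x in e],"yaw of long axis from +y deg",round(np.degrees(np.arctan2(-L[0],L[1])),1),W.round(3).tolist())
def crop(n,a,b,x,y,s): 
    return cv2.resize(d[n]["pixels"][b:y,a:x],None,fx=s,fy=s,interpolation=cv2.INTER_CUBIC)
cv2.imwrite("pics/c1.png",crop("top",170,120,300,280,4)[:600]);cv2.imwrite("pics/c2.png",crop("side",190,130,390,320,3.1))
E
```

```text
bg [206.7 249.8] ctr [0.4696 0.0846] sizes [np.float64(0.0604), np.float64(0.0165)] yaw of long axis from +y deg -151.9 [[0.463, 0.115], [0.491, 0.062], [0.477, 0.054], [0.448, 0.107]]
og [354.6 248.8] ctr [ 0.4711 -0.1989] sizes [np.float64(0.0163), np.float64(0.06)] yaw of long axis from +y deg 177.1 [[0.464, -0.168], [0.481, -0.169], [0.478, -0.229], [0.461, -0.228]]
gg [273.9 231.5] ctr [ 0.5044 -0.0439] sizes [np.float64(0.0156), np.float64(0.0675)] yaw of long axis from +y deg 99.1 [[0.536, -0.031], [0.539, -0.046], [0.472, -0.057], [0.47, -0.042]]
bb [248.6 153.9] ctr [0.6615 0.0083] sizes [np.float64(0.0679), np.float64(0.1052)] yaw of long axis from +y deg 178.5 [[0.629, 0.061], [0.697, 0.06], [0.694, -0.045], [0.626, -0.043]]
ob [352.4 156.7] ctr [ 0.6561 -0.2033] sizes [np.float64(0.1077), np.float64(0.0688)] yaw of long axis from +y deg -176.1 [[0.687, -0.148], [0.694, -0.255], [0.625, -0.259], [0.618, -0.152]]
```

View pics/c1.png

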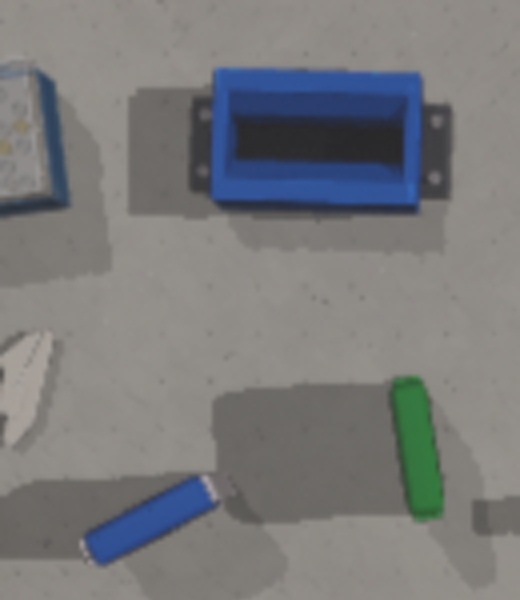

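View pics/c2.png

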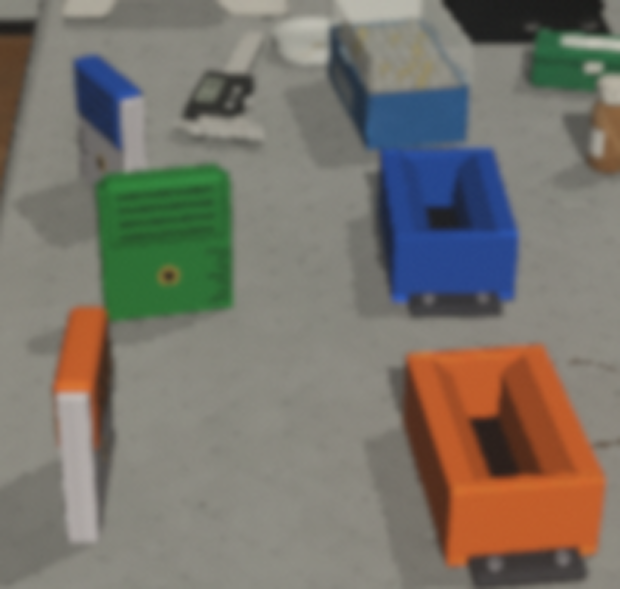

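Run:
```python
import pickle,cv2,numpy as np
from h import *
d=pickle.load(open("d0.pkl","rb"));c=d["top"]
print("side proj of gauge top",proj(d["side"],[.4696,.0846,.084]),"block top",proj(d["side"],[.6615,.0083,.042]),"slot floor",proj(d["side"],[.6615,.0083,.006]))
for n,u,v in(("equip corner",75,190),("equip corner2",73,270),("screen",25,270),("shelf edge",250,108),("shelf edge2",250,75),("cart front",265,315)):
    print(n,[plane(c,u,v,z).round(3).tolist() for z in(0,.1,.2,.3,.4)])
s=d["side"]
for n,u,v in(("equip near-left bottom",212,132),("right bottom",282,132),("white box top edge",222,110)): print(n,[plane(s,u,v,z).round(3).tolist() for z in(0,.05,.1,.2)])
# slot floor dark region
k=big(mask(c["pixels"],(0,0,0),(180,255,40),(222,140,275,170)));r=cv2.minAreaRect(k);print(r,[plane(c,*q,.006).round(3).tolist() for q in cv2.boxPoints(r)],plane(c,*r[0],.006))
from rig import get_obs;from scipy.spatial.transform import Rotation as R
print(R.from_quat(get_obs()["tool_rot"]).as_matrix().round(4).tolist())
```

```text
side proj of gauge top (np.float64(223.80813454468162), np.float64(153.01476289093983)) block top (np.float64(332.8461588011536), np.float64(190.73514061737916)) slot floor (np.float64(331.8208762233936), np.float64(208.38831794369773))
equip corner [[0.591, 0.377, 0.0], [0.583, 0.331, 0.1], [0.575, 0.284, 0.2], [0.566, 0.238, 0.3], [0.558, 0.191, 0.4]]
equip corner2 [[0.423, 0.377, 0.0], [0.433, 0.33, 0.1], [0.443, 0.284, 0.2], [0.453, 0.238, 0.3], [0.462, 0.191, 0.4]]
screen [[0.424, 0.476, 0.0], [0.433, 0.419, 0.1], [0.443, 0.362, 0.2], [0.453, 0.305, 0.3], [0.462, 0.248, 0.4]]
shelf edge [[0.767, 0.009, 0.0], [0.74, 0.002, 0.1], [0.713, -0.005, 0.2], [0.686, -0.012, 0.3], [0.659, -0.019, 0.4]]
shelf edge2 [[0.839, 0.009, 0.0], [0.805, 0.002, 0.1], [0.77, -0.005, 0.2], [0.735, -0.012, 0.3], [0.7, -0.019, 0.4]]
cart front [[0.33, -0.024, 0.0], [0.349, -0.028, 0.1], [0.369, -0.031, 0.2], [0.389, -0.034, 0.3], [0.409, -0.038, 0.4]]
equip near-left bottom [[0.423, 0.398, 0.0], [0.434, 0.273, 0.05], [0.445, 0.148, 0.1], [0.468, -0.103, 0.2]]
right bottom [[0.592, 0.391, 0.0], [0.585, 0.266, 0.05], [0.579, 0.142, 0.1], [0.566, -0.107, 0.2]]
white box top edge [[0.439, 0.554, 0.0], [0.449, 0.412, 0.05], [0.458, 0.271, 0.1], [0.477, -0.013, 0.2]]Traceback (most recent call last):
  File "<stdin>", line 10, in <module>
  File "h.py", line 18, in big
    cs,_=cv2.findContours(m,cv2.RETR_EXTERNAL,cv2.CHAIN_APPROX_NONE);return max(cs,key=cv2.contourArea)
                                                                            ~~~^^^^^^^^^^^^^^^^^^^^^^^^
ValueError: max() iterable argument is empty
```

servo_tool --steps '[0.087,-0.028,-0.049,0,0.1,0.087,-0.055,-0.097,0,0.2,0.087,-0.083,-0.146,0,0.3,0.087,-0.11,-0.194,0,0.4,0.087,-0.152,-0.22,0,0.5,0.087,-0.195,-0.246,0.02,0.6,0.087,-0.237,-0.271,0.04,0.705,0.087,-0.279,-0.297,0.06,0.705,0.087,-0.322,-0.323,0.08,0.705,0.087,-0.364,-0.348,0.094,0.705,0.087,-0.406,-0.374,0.094,0.705,0.087,-0.406,-0.374,0.094,0.705]' --force 20

```text
time: 1.65
position: [0.4724, 0.0823, 0.3106]
tool_rot: [0.516, 0.857, 0.001, 0.001]
ft_force: [-0.7, 0.4, 0.6]
grip_width: 0.087
```

```bash
cat > look.py <<'E'
import sys,cv2,numpy as np,pickle
from rig import get_obs,camera
from scipy.spatial.transform import Rotation as R
t=sys.argv[1];d={}
for n in sys.argv[2:]:
    c=camera(n);d[n]=c;cv2.imwrite(f"pics/{n}{t}.png",np.ascontiguousarray(c["pixels"]))
pickle.dump(d,open(f"d{t}.pkl","wb"))
o=get_obs();print(o["time"],o["position"].round(4),R.from_quat(o["tool_rot"]).as_matrix().round(4).tolist(),o["ft_force"].round(2),o["grip_width"],o["q"].round(3))
E
python3 look.py 1 wrist top
```

```text
1.75 [0.4694 0.0846 0.3105] [[-0.4701, 0.8826, -0.0014], [0.8826, 0.4701, 0.0003], [0.001, -0.0011, -1.0]] [-0.83 -0.03 -0.83] 0.08722832231317137 [-0.057  0.484  1.888  0.     0.77  -0.546]
```

View pics/wrist1.png

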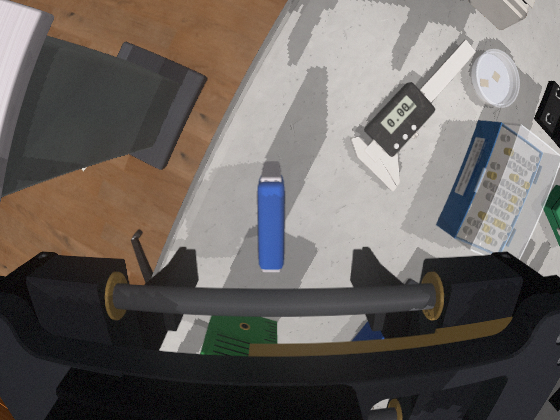

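View pics/top1.png

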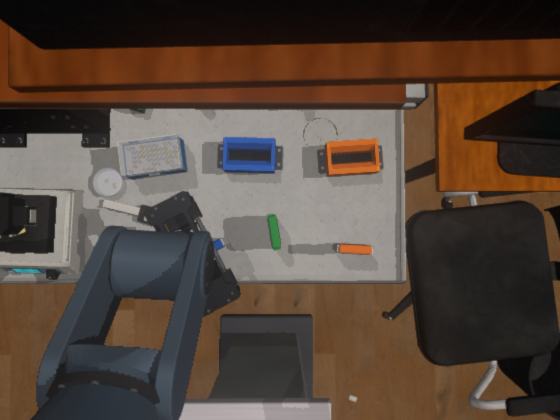

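Wrist view: the blue gauge is centred between the fingers (about (271,224)) and aligned. The top view shows nothing disturbed. Measuring in the wrist image.

Run:
```python
import pickle,cv2,numpy as np
from h import *
c=pickle.load(open("d1.pkl","rb"))["wrist"]
k=big(mask(c["pixels"],(105,120,40),(130,255,255),(240,160,300,285)));x,y,w,h=cv2.boundingRect(k);print(x,y,w,h)
p=k[:,0]
for nm,q in(("top L",(x,y+15)),("R",(x+w-1,y+15)),("low L",(x,y+h-12)),("low R",(x+w-1,y+h-12)),("end far",(x+w/2,y)),("end near",(x+w/2,y+h))): print(nm,plane(c,*q,.084,True).round(4))
r=cv2.minAreaRect(k);print(r,[plane(c,*q,.084,True).round(4)[:2].tolist() for q in cv2.boxPoints(r)],plane(c,*r[0],.084,True))
```

```text
258 182 26 87
top L [0.4507 0.1014 0.084 ]
R [0.4651 0.109  0.084 ]
low L [0.4701 0.0632 0.084 ]
low R [0.4854 0.0713 0.084 ]
end far [0.4535 0.1142 0.084 ]
end near [0.4824 0.0591 0.084 ]
((270.5, 225.0), (86.0, 25.0), 90.0) [[0.4461, 0.1103], [0.4604, 0.1178], [0.4895, 0.0637], [0.4739, 0.0555]] [0.46683772 0.08807784 0.084     ]
```

servo_tool --steps '[0.087,0.001,0,0.03,0,0.087,0.001,0,0.06,0,0.087,0.001,0,0.08,0,0.087,0.001,0,0.08,0,0.0,0.001,0,0.08,0,0.0,0.001,0,0.08,0,0.0,0.001,0,0.08,0,0.0,0.001,0,0.08,0,0.0,0.001,0,0.08,0,0.0,0.001,0,0.08,0]' --force 20

```text
time: 3.0
position: [0.4692, 0.0857, 0.2308]
tool_rot: [0.514, 0.858, 0.0, 0.0]
ft_force: [-1.1, 0.7, 1.1]
grip_width: 0.0348
```

```bash
python3 look.py 2 wrist side
```

```text
3.1 [0.4692 0.0858 0.2307] [[-0.4714, 0.8819, -0.0002], [0.8819, 0.4714, 0.0], [0.0001, -0.0001, -1.0]] [-0.47  0.55  0.89] 0.026873389058125547 [-0.054  0.64   1.938 -0.     0.564 -0.545]
```

View pics/wrist2.png

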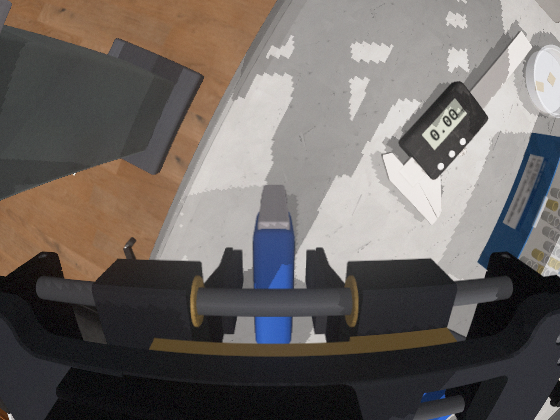

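View pics/side2.png

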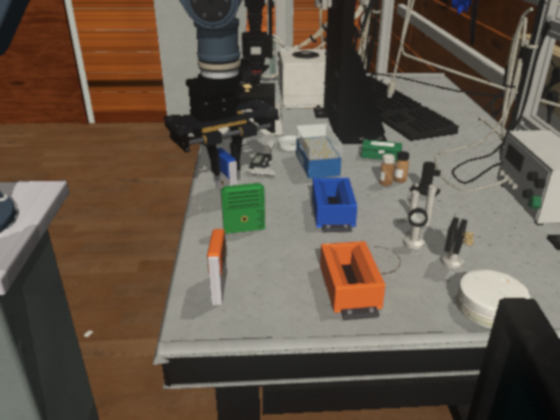

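The fingers are still closing (27 mm, grip 18 mm) and centred on the gauge. I'll finish the close, then lift 20 mm and check the grasp.

servo_tool --steps '[0,0,0,0,0,0,0,0,0,0,0,0,0,0,0,0,0,0,-0.02,0,0,0,0,-0.06,0,0,0,0,-0.06,0]' --force 25

```text
time: 3.85
position: [0.47, 0.0859, 0.2927]
tool_rot: [0.514, 0.858, 0.001, 0.002]
ft_force: [0.3, 0.8, -1.9]
grip_width: 0.0177
```

```bash
python3 look.py 3 wrist side
```

```text
3.95 [0.4689 0.0858 0.2907] [[-0.4715, 0.8819, 0.0001], [0.8819, 0.4715, -0.0], [-0.0001, 0.0001, -1.0]] [-0.3   0.86 -1.87] 0.017265208775155055 [-0.054  0.521  1.905 -0.     0.716 -0.545]
```

View pics/wrist3.png

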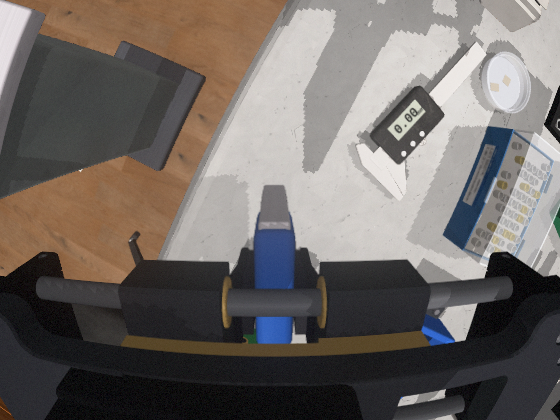

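View pics/side3.png

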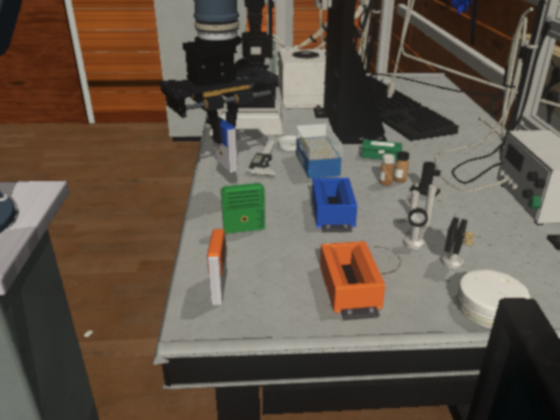

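Grip is firm at 17.3 mm and the gauge is hanging upright. Carrying it over the blue slot with a +0.517 rad turn.

servo_tool --steps '[0,-0.025,0.022,-0.005,0.08,0,-0.05,0.044,-0.005,0.16,0,-0.075,0.066,-0.005,0.24,0,-0.1,0.088,-0.005,0.33,0,-0.125,0.11,-0.005,0.42,0,-0.145,0.125,-0.005,0.517,0,-0.159,0.133,-0.005,0.517,0,-0.159,0.133,-0.005,0.517,0,-0.159,0.133,-0.005,0.517]'

```text
time: 5.08
position: [0.6603, 0.0087, 0.2949]
tool_rot: [0.716, 0.698, -0.001, -0.001]
ft_force: [-0.5, -0.6, -1.3]
grip_width: 0.018
```

```bash
python3 look.py 4 wrist side top
```

```text
5.225 [0.6606 0.0089 0.2957] [[0.0251, 0.9997, -0.0013], [0.9997, -0.0251, 0.0002], [0.0002, -0.0013, -1.0]] [-0.27  0.51 -0.71] 0.017946307695084998 [-0.155  0.702  1.427  0.     1.014 -0.13 ]
```

View pics/wrist4.png

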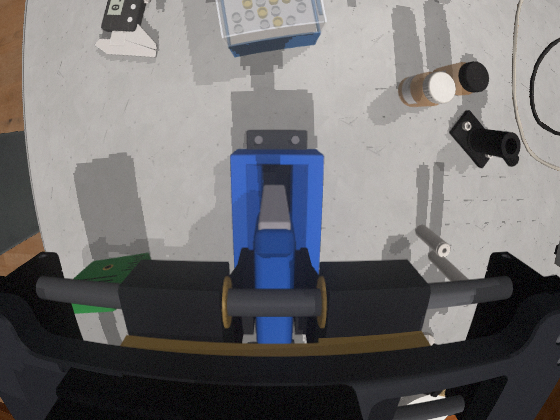

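View pics/side4.png

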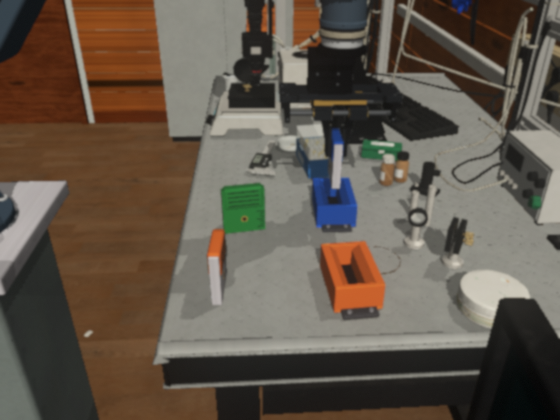

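View pics/top4.png

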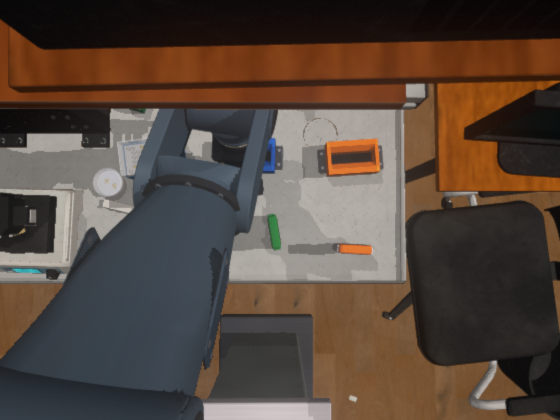

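Wrist view: the gauge end (274,190) sits over the slot of the blue block, whose far edge spans roughly u 231–323. A quick numeric check of the lateral offset.

Run:
```python
import pickle,cv2,numpy as np
from h import *
D=pickle.load(open("d4.pkl","rb"));c=D["wrist"];m=mask(c["pixels"],(105,110,40),(130,255,255),(215,130,340,262))
for v in(152,165,180,195,210,225,240):
    u=np.where(m[v])[0];a,b=plane(c,u[0],v,.042,True),plane(c,u[-1]+1,v,.042,True);print(v,u[0],u[-1],a.round(4),b.round(4),"mid",((a+b)/2).round(4))
us,vs=np.where(m.T);print("far edge v",vs.min(),plane(c,277,vs.min(),.042,True).round(4))
im=c["pixels"];cv2.imwrite("pics/w4c.png",cv2.resize(im[120:360,190:370],None,fx=2.5,fy=2.5))
s=D["side"]["pixels"];cv2.imwrite("pics/s4c.png",cv2.resize(s[110:240,270:400],None,fx=4.5,fy=4.5))
```

```text
152 234 318 [0.6321 0.0639 0.042 ] [0.6932 0.0624 0.042 ] mid [0.6626 0.0631 0.042 ]
165 231 322 [0.6294 0.0545 0.042 ] [0.6961 0.0528 0.042 ] mid [0.6628 0.0536 0.042 ]
180 231 322 [0.6289 0.0434 0.042 ] [0.6961 0.0417 0.042 ] mid [0.6625 0.0425 0.042 ]
195 232 322 [0.629  0.0321 0.042 ] [0.6963 0.0304 0.042 ] mid [0.6626 0.0312 0.042 ]
210 232 321 [0.6283 0.0205 0.042 ] [0.6957 0.0189 0.042 ] mid [0.662  0.0197 0.042 ]
225 233 320 [0.6283 0.0087 0.042 ] [0.6951 0.007  0.042 ] mid [0.6617 0.0078 0.042 ]
240 233 320 [ 0.6274 -0.0035  0.042 ] [ 0.6954 -0.0052  0.042 ] mid [ 0.6614 -0.0044  0.042 ]
far edge v 149 [0.663 0.065 0.042]
```

View pics/w4c.png

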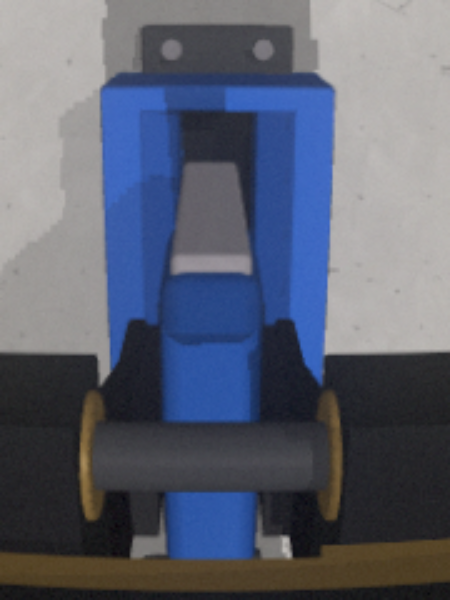

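View pics/s4c.png

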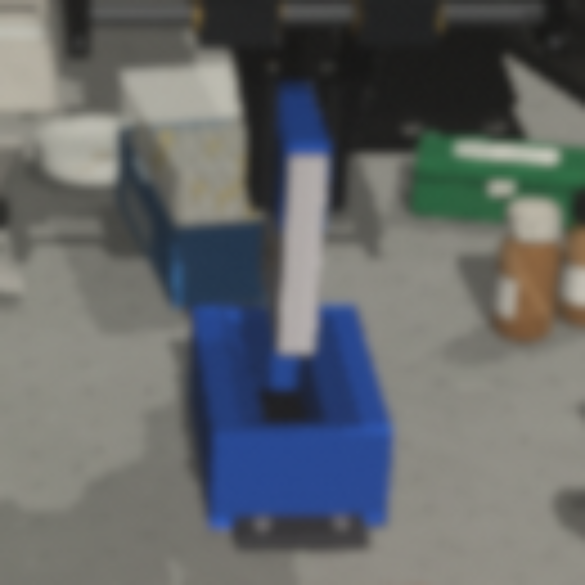

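servo_tool --steps '[0,0.001,0.001,0.012,0,0,0.001,0.001,0.024,0,0,0.001,0.001,0.034,0,0,0.001,0.001,0.044,0,0,0.001,0.001,0.05,0,0,0.001,0.001,0.055,0,0,0.001,0.001,0.055,0,0,0.001,0.001,0.055,0]'

```text
time: 6.22
position: [0.6627, 0.0092, 0.2411]
tool_rot: [0.716, 0.698, 0.0, 0.0]
ft_force: [0.0, 0.0, -1.8]
grip_width: 0.0177
```

```bash
python3 look.py 5 wrist side;python3 - <<'E'
import cv2
s=cv2.imread("pics/side5.png");cv2.imwrite("pics/s5c.png",cv2.resize(s[110:240,270:400],None,fx=4.5,fy=4.5))
E
```

```text
6.325 [0.6626 0.0093 0.2412] [[0.026, 0.9997, 0.0009], [0.9997, -0.026, -0.0001], [-0.0001, 0.0009, -1.0]] [ 0.92 -1.12 -1.56] 0.017686733965057835 [-0.154  0.777  1.449  0.     0.915 -0.128]
```

View pics/s5c.png

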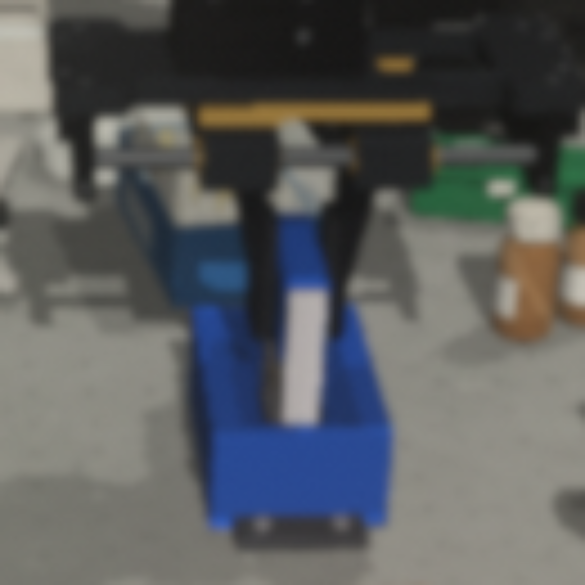

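View pics/wrist5.png

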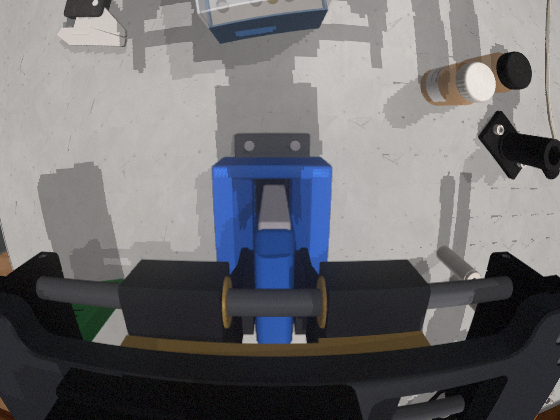

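The gauge is well down in the slot and centred, with no contact force, and about 4–5 mm remain. Stepping down until the force shows the floor.

servo_tool --steps '[0,0,0,0.002,0,0,0,0,0.004,0,0,0,0,0.005,0,0,0,0,0.005,0]'

```text
time: 6.82
position: [0.6626, 0.0093, 0.2367]
tool_rot: [0.716, 0.698, 0.0, 0.0]
ft_force: [-1.5, 0.7, 6.0]
grip_width: 0.0179
```

A 7.5 N rise in force at TCP z 0.2367, exactly where the floor should be. Releasing, waiting, then rising straight up.

servo_tool --steps '[0.03,0,0,0,0,0.05,0,0,0,0,0.06,0,0,0,0,0.06,0,0,0,0,0.06,0,0,-0.015,0,0.06,0,0,-0.04,0,0.06,0,0,-0.07,0,0.06,0,0,-0.07,0]'

```text
time: 7.82
position: [0.6636, 0.0092, 0.3096]
tool_rot: [0.716, 0.698, 0.002, 0.003]
ft_force: [-1.0, 0.5, 0.7]
grip_width: 0.0598
```

```bash
python3 look.py 6 wrist side;python3 - <<'E'
import cv2
s=cv2.imread("pics/side6.png");cv2.imwrite("pics/s6c.png",cv2.resize(s[130:320,190:400],None,fx=3,fy=3))
E
```

```text
7.925 [0.6623 0.0093 0.3063] [[0.0259, 0.9997, 0.0007], [0.9997, -0.0259, -0.0001], [-0.0001, 0.0007, -1.0]] [-0.27  0.68 -0.57] 0.0597996763818295 [-0.154  0.69   1.416 -0.     1.034 -0.128]
```

View pics/s6c.png

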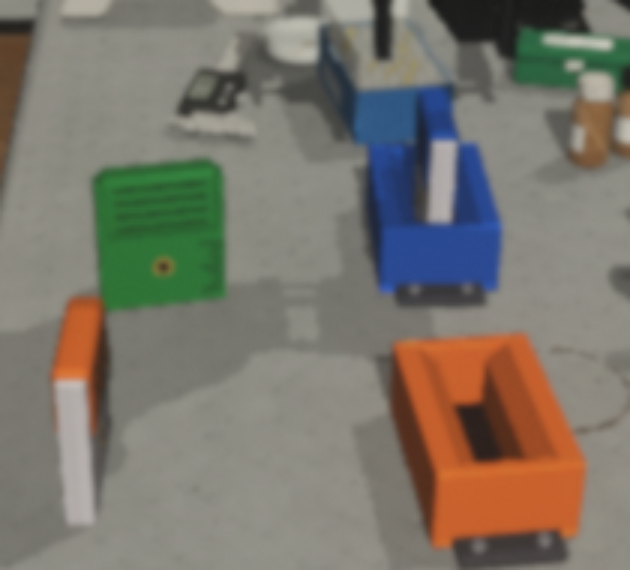

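View pics/wrist6.png

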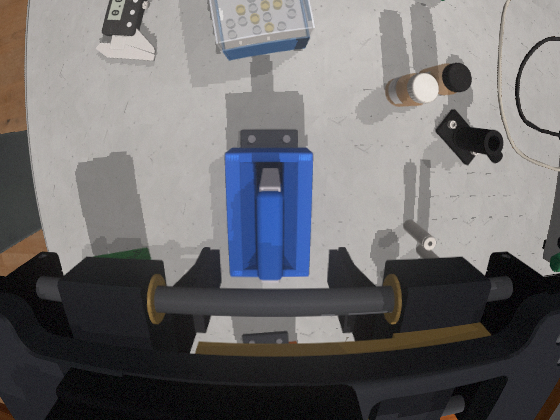

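The gauge stands upright in the blue slot and the fingers are 34 mm above it. Orange and green are untouched. Last numeric check, then hand in.

Run:
```python
import pickle,cv2,numpy as np
from h import *
D=pickle.load(open("d6.pkl","rb"));D0=pickle.load(open("d0.pkl","rb"));s=D["side"]
O=((3,150,60),(18,255,255))
for d in(D0,D): print("orange side",cv2.minAreaRect(big(mask(d["side"]["pixels"],*O,(200,220,240,300))))[0])
w=D["wrist"];k=big(mask(w["pixels"],(105,110,40),(130,255,255),(256,190,285,285)))
for e in((270,193),(270,278)): print("grip top end",plane(w,*e,.09,True).round(4))
im=s["pixels"][155:215,322:350];print("pred top near edge if home",proj(s,[.662,-.023,.09]),"if 10mm high",proj(s,[.662,-.023,.1]))
g=s["pixels"][170:190,337].astype(int);print(g.tolist())
```

```text
orange side (215.5369110107422, 247.59426879882812)
orange side (215.51124572753906, 247.8820343017578)
grip top end [0.6635 0.0406 0.09  ]
grip top end [ 0.6617 -0.0193  0.09  ]
pred top near edge if home (np.float64(337.2075932401759), np.float64(174.22006772566812)) if 10mm high (np.float64(337.54302483588197), np.float64(168.7913117127431))
[[121, 62, 36], [122, 62, 36], [125, 64, 37], [134, 68, 38], [150, 77, 42], [158, 88, 57], [160, 116, 101], [169, 154, 153], [175, 173, 177], [172, 173, 179], [169, 170, 176], [168, 170, 176], [169, 170, 176], [169, 170, 176], [169, 170, 176], [169, 170, 176], [169, 170, 176], [169, 170, 176], [169, 170, 176], [169, 171, 176]]
```

The blue/white edge is at row 176, against 174 predicted for fully home and 169 for 10 mm high. It is fully home, and orange hasn't moved.

```bash
python3 -c "
from rig import hand_in;print(hand_in())"
```

```text
the job is handed in; nothing more can be done
None
```

I picked up the blue-grip gauge, turned it in line with the blue block and lowered it into the slot. I let go only after it reached the slot floor, then backed the gripper straight up. The job was handed in at about 8 s, and no verdict was reported.

**Floor contact:** the force rose by about 7.5 N at TCP height 0.2367 m, which is where I expected the floor to be. The gauge was still gripped at that point.

**Position after release:**
- **Stance:** the gauge stands upright along the slot, with the grip centre about (0.663, 0.011). That is within about 3 mm of the measured slot centre.
- **Height:** its upper edge in the side view is at row 176. I predicted row 174 if fully home and row 169 if it stood 10 mm high.
- **Others:** the orange gauge moved less than 0.5 px in the side view, and the green one was left alone. The gripper is clear of everything.

**Disagreements:** the top and wrist cameras differed by 2 to 4 mm on the gauge and block centres along their length. I used values in between, well inside the slot's 20 mm of spare length. No check failed.

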